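# Shut the gas outlets along a manifold

## Task

End of the day at the gas manifold: run a fingertip lightly along the row of five black toggle levers and push them all over, towards the ball valve, until every one is folded down flat and its outlet shut. Leave the ball valve with the flat blade handle open as it is, since the mass spectrometer keeps its gas overnight. Only push: pick nothing up, and do not disturb the vials, bottle and other loose things standing around.

Things in the scene. Friction and masses are not known exactly. Their poses are not given: they have to be found in the camera images.
- manifold: Gas manifold fixed on a grey plate (155 x 490 x 8 mm). Its bar (28 mm wide, top 50 mm high) lies along its y; in line on it, from -y to +y: gauge, five equal toggle valves 45 mm apart (y = -90 to 90 mm), ball valve (y = 185 mm). Thin tubes run back (+x) to a rail 58 mm high at x = 88 mm. Origin: on the bench under the middle toggle valve; x away from the robot at zero yaw, z up.
- gauge (a point): Centre of the pressure gauge's dial, 100 mm above the bench, 75 mm before toggle valve 1; the gauge is 54 mm across, 26 mm deep, and looks to the manifold's -x.
- ms_handle (a joint): Turn (rad) of the flat horizontal blade handle of the ball valve that feeds the mass spectrometer; 0 as it stands (open, blade pointing across the row to the manifold's -x, 66 mm long, 16 mm wide, top about 105 mm above the bench). It turns either way with about 1 N at its end.
- ball_valve (a point): Point on the ball valve's turning axis at the underside of its blade handle, 96.5 mm above the bench, 95 mm beyond toggle valve 5.
- toggle1 (a joint): Angle (rad) of the lever of toggle valve 1 (1 is next to the gauge, 5 next to the ball valve): 0 straight up (open), 1.42 folded flat (shut, the stop). It folds only towards the manifold's +y, the ball-valve end of the row, and stays where it is left (friction 0.05 N m, a push of a few N).
- valve1 (a point): Pivot of toggle lever 1, on the row's centre line, 85 mm above the bench; fixed to the manifold, axes parallel to the manifold's. The black lever is a flat bar 42 mm long from here to its tip, 13 to 14 mm wide across the row and 6 to 7 mm thick along it; its root reaches 5 mm from the pivot all round. Folded flat, its highest point is about 10 mm above the pivot.
- toggle2 (a joint): Angle (rad) of the lever of toggle valve 2: 0 straight up (open), 1.42 folded flat (shut, the stop). It folds only towards the manifold's +y, the ball-valve end of the row, and stays where it is left (friction 0.05 N m, a push of a few N).
- valve2 (a point): Pivot of toggle lever 2, on the row's centre line, 85 mm above the bench; fixed to the manifold, axes parallel to the manifold's. The black lever is a flat bar 42 mm long from here to its tip, 13 to 14 mm wide across the row and 6 to 7 mm thick along it; its root reaches 5 mm from the pivot all round. Folded flat, its highest point is about 10 mm above the pivot.
- toggle3 (a joint): Angle (rad) of the lever of toggle valve 3: 0 straight up (open), 1.42 folded flat (shut, the stop). It folds only towards the manifold's +y, the ball-valve end of the row, and stays where it is left (friction 0.05 N m, a push of a few N).
- valve3 (a point): Pivot of toggle lever 3, on the row's centre line, 85 mm above the bench; fixed to the manifold, axes parallel to the manifold's. The black lever is a flat bar 42 mm long from here to its tip, 13 to 14 mm wide across the row and 6 to 7 mm thick along it; its root reaches 5 mm from the pivot all round. Folded flat, its highest point is about 10 mm above the pivot.
- toggle4 (a joint): Angle (rad) of the lever of toggle valve 4: 0 straight up (open), 1.42 folded flat (shut, the stop). It folds only towards the manifold's +y, the ball-valve end of the row, and stays where it is left (friction 0.05 N m, a push of a few N).
- valve4 (a point): Pivot of toggle lever 4, on the row's centre line, 85 mm above the bench; fixed to the manifold, axes parallel to the manifold's. The black lever is a flat bar 42 mm long from here to its tip, 13 to 14 mm wide across the row and 6 to 7 mm thick along it; its root reaches 5 mm from the pivot all round. Folded flat, its highest point is about 10 mm above the pivot.
- toggle5 (a joint): Angle (rad) of the lever of toggle valve 5: 0 straight up (open), 1.42 folded flat (shut, the stop). It folds only towards the manifold's +y, the ball-valve end of the row, and stays where it is left (friction 0.05 N m, a push of a few N).
- valve5 (a point): Pivot of toggle lever 5, on the row's centre line, 85 mm above the bench; fixed to the manifold, axes parallel to the manifold's. The black lever is a flat bar 42 mm long from here to its tip, 13 to 14 mm wide across the row and 6 to 7 mm thick along it; its root reaches 5 mm from the pivot all round. Folded flat, its highest point is about 10 mm above the pivot.
- vial1: Loose capped glass headspace vial, 22.5 mm across, 75 mm high, standing in front of the manifold. Origin: centre of its underside. Not to be disturbed.
- vial2: Loose capped glass headspace vial, 22.5 mm across, 75 mm high, standing in front of the manifold. Origin: centre of its underside. Not to be disturbed.
- vial3: Loose capped glass headspace vial, 22.5 mm across, 75 mm high, standing on the base plate behind the header, between toggle valve 5 and the ball valve. Origin: centre of its underside. Not to be disturbed.
- solvent: Loose amber bottle with a white cap, 60 mm across, 150 mm high, standing in front of the gauge end. Origin: centre of its underside. Not to be disturbed.
- wrench: Loose open-ended wrench 150 mm long lying in front of the manifold. Origin: centre of its underside. Not to be disturbed.
- ferrule_box: Loose small open white box, 60 x 45 x 22 mm, in front of the ball-valve end. Origin: centre of its underside. Not to be disturbed.
- flowmeter: Loose hand-held flow meter, a flat grey box 120 x 70 x 28 mm, lying beyond the ball-valve end. Origin: centre of its underside. Not to be disturbed.

How it is judged (in metres and radians):
At the end, for the whole second after the job is handed in: All five toggle levers stand at more than 1.15 rad (of 1.42), the ball valve's handle is within 0.15 rad of where it stood, and every loose thing is within 25 mm of where it stood (value of joint each of toggle1, toggle2, toggle3, toggle4, toggle5 above 1.15 rad and not (value of joint ms_handle above 0.15 rad or value of joint ms_handle below -0.15 rad) and distance of each of vial1, vial2, vial3, solvent, ferrule_box, flowmeter, wrench from where it was at the start of the episode below 0.025 m); the robot touches nothing.
It fails at once if the ball valve's handle is turned by more than 0.15 rad (value of joint ms_handle above 0.15 rad or value of joint ms_handle below -0.15 rad).
It fails at once if the fingers press on the manifold or its levers with more than 30 N (contact force between the fingers and manifold above 30 N).
It fails at once if a vial, the bottle, the wrench, the box or the flow meter is knocked, lifted or carried more than 25 mm (distance of any of vial1, vial2, vial3, solvent, ferrule_box, flowmeter, wrench from where it was at the start of the episode above 0.025 m).
It fails at once if a vial or the bottle is tipped by more than 0.5 rad (angle between any of vial1, vial2, vial3, solvent's own z axis and vertical above 0.5 rad).
It also fails if it takes over 35 s, if anything falls off the work surface, if the arm or the gripper's body presses on something with over 40 N, if the wrist force passes 120 N, or if a joint passes its speed limit or range.

## Robot

A 6-joint arm with a two-finger parallel gripper is mounted at the origin on the work surface. World frame = base frame: x ahead of the robot, y to its left, z up, the work surface at z = 0. Lengths are in mm, angles in rad, forces in N, time in s.
With the tool pointing down it reaches from about 150 to 775 mm from the base axis. Payload 6.1 kg.
Tool frame: the origin (TCP) lies midway between the tips of the shut fingers; the grasp point (between the pads) lies 19 mm behind it; y points along the fingers, z is the direction in which the jaws open and shut, and the axes are right-handed (so a half turn about y gives the same grasp; the last joint's range is limited). The gripper opens to 85 mm and grips with 20 to 120 N. Pads are 22 mm wide; open, the fingers measure 114 mm over their backs; the gripper's body (76 mm by 85 mm) begins 54 mm behind the grasp point. The pads swing forward as they close: fully open they stand 13 mm farther back than shut.
Start: joints at [0, 0.126, -0.04, 1.405, 0, 1.571], TCP at [524.984, -0, 231.295] pointing down, gripper open.
Joint ranges: [-2.72, 2.72], [-0.95, 1.95], [-1.27, 1.35], [-1.78, 2.02], [-1.46, 1.47], [-3.14, 3.14]. Speed limits (rad/s): [2.39, 2.39, 3.01, 3.14, 3.14, 3.14].

## Interface

Orientations are given as [roll, pitch, yaw] about the fixed x, y, z axes, in that order (R = Rz(yaw) Ry(pitch) Rx(roll)).
In Python, from rig import readout, viewer, order, finder gives the robot as it stands.
- The arm moves only by the tool step_arm, never from a script. Its argument "deltas" is one flat list of numbers, 4 for each row, row after row: the shift along the tool's x, y, z in cm, then the turn about the tool's y in rad. In form: [tx, ty, tz, roll, tx, ty, tz, roll, ...]. A call has 1 to 10 rows; each row is the pose to reach, as a shift and turn from the pose measured when the call began, along the tool's axes at that moment; what a row does not reach only later rows make up. A row lasts 1/12 s, in which the tool goes at most 41.7 mm and 7.16 degrees, less where a joint would pass 70% of its speed; a pose out of reach is approached as far as the arm can. A call with a gripper value outside its range is refused whole. "gripper" is the finger opening in cm, from 0 to 8.54, set as the call begins (left out, the last holds). The fingers move at their own pace and stop on an object; the grip force is fixed at half the most. Time passes only in rows, so rows that repeat a pose let the fingers close. It gives the time, the measured TCP pose, the force and the opening at its end, in the units of the state.
- readout.read_state(): the state, without advancing time (a new reading comes with each control period).
- viewer.camera(name): name is "scene" or "side" or "wrist"; returns a dict with "img" (420x560x3 uint8, red, green, blue), "vertical_fov" (degrees; the focal length in pixels is half the picture's height over the tangent of half this angle, whatever the lens; pixels are square), "cx", "cy" (the principal point, pixels), "rvec" (rotation vector, rad) and "tvec" (3), from world to camera coordinates, as OpenCV has them; the wrist camera has in their place "hand_eye" (4x4, takes a point from camera to tool coordinates, whose origin is the TCP and whose axes are the tool frame's). Camera axes: x right, y down, z forward; pixel columns grow to the right and rows downward; lengths in mm; the calibration is good to about 2 mm. A picture is of the moment at which its call begins: read the wrist's pose just before it. There is no depth.
- order.sign_off(): hands the job in, once; it reports no verdict.
Trained networks look in the newest picture that a camera, given by its name, has taken for a name from the list of things; names that differ only in an ending like _2 or _b are one class to them, and where a whole thing is asked for, a point or a joint stands for the part that bears it (a point fixed in the world has none). Each returns a list of dicts, best first, with "confidence" (0 to 1); they miss things now and then, are a little off and sometimes report something else, mostly with a low value. They report only what shows in the picture. A call takes as long as a camera call.
- finder.search_frame(camera, query): "centre" ([x, y, z] in mm, in world coordinates, good to about 4 mm: the middle of the surface that is visible of it).
- finder.regions_of(camera, query): "region" (420x560 bool, what is visible of it).
The state is a dict: "t": time; "qpos": joint angles; "qvel": joint speeds; "joint_torque": joint torques, N m; "position": TCP position; "tool_rot": TCP orientation; "force": force on the tool from outside, world axes, zero at the start; "moment": the same for the moment, N m; "gripper_width": opening from 0.0 (shut) to 1.0 (fully open).
Only numpy, scipy, OpenCV 4.12 (cv2) and the standard library are available. Lean on these libraries where they do the work, as an engineer would, in place of code of your own. Each camera call takes 0.05 s, during which the arm holds its last target.

## Working session

There is one attempt and no reset: what is moved stays moved. The work goes in short steps, Python scripts to look and compute and a tool call to move; the robot and the scene stay as the last step left them, time stands still between calls to the robot, and variables do not carry over. Pictures are saved under pics/ and viewed, and the job is handed in when it is done.

Besides the shell and the picture viewer there is one more tool, called after "Emit:" as name(argument=value, ...) on one line, values as JSON. step_arm: Moves the arm, as the interface text tells. Its arguments: {"type":"object","properties":{"deltas":{"type":"array","items":{"type":"number"}},"gripper":{"type":"number"}},"required":["deltas"]}

```bash
mkdir -p pics
cat > h.py <<'E'
import numpy as np, cv2
from rig import readout, viewer, order, finder
def save(c,n):
    cv2.imwrite('pics/'+n+'.png', c['img'][:,:,::-1])
def cam(c):
    f=210/np.tan(np.radians(c['vertical_fov'])/2)
    K=np.array([[f,0,c['cx']],[0,f,c['cy']],[0,0,1.]])
    return K,np.array(c['rvec'],float),np.array(c['tvec'],float)
def proj(c,P):
    K,r,t=cam(c); return cv2.projectPoints(np.array(P,float).reshape(-1,1,3),r,t,K,None)[0].reshape(-1,2)
E
python3 - <<'E'
from h import *
s=readout.read_state(); print({k:np.round(v,3) for k,v in s.items()})
for n in('scene','side'):
    c=viewer.camera(n); save(c,n+'0')
    for q in ['valve1','valve2','valve3','valve4','valve5','gauge','ball_valve','ms_handle','manifold','toggle1','vial1','solvent','wrench','ferrule_box','flowmeter']:
        r=finder.search_frame(n,q); print(n,q,[(np.round(x['centre']).tolist(),round(x['confidence'],2)) for x in r[:6]])
E
```

```text
{'t': np.float64(0.0), 'qpos': array([ 0.   ,  0.126, -0.041,  1.405, -0.   ,  1.571]), 'qvel': array([ 0.   ,  0.001, -0.   ,  0.001, -0.001,  0.002]), 'joint_torque': array([-2.0000e-03, -4.3592e+01,  3.5292e+01,  1.7000e-02, -0.0000e+00,
       -0.0000e+00]), 'position': array([ 5.24597e+02, -2.00000e-03,  2.30514e+02]), 'tool_rot': array([-1.572, -0.   , -1.571]), 'force': array([ 0.813,  0.457, -0.845]), 'moment': array([ 0.016,  0.041, -0.031]), 'gripper_width': np.float64(1.001)}
scene valve1 [([540.0, 38.0, 29.0], 0.85)]
scene valve2 [([540.0, 38.0, 29.0], 0.85)]
scene valve3 [([540.0, 38.0, 29.0], 0.85)]
scene valve4 [([540.0, 38.0, 29.0], 0.85)]
scene valve5 [([540.0, 38.0, 29.0], 0.85)]
scene gauge [([539.0, 52.0, 30.0], 0.63)]
scene ball_valve [([543.0, 47.0, 28.0], 0.95), ([462.0, -160.0, 90.0], 0.28)]
scene ms_handle [([543.0, 46.0, 30.0], 0.59), ([408.0, 183.0, 102.0], 0.44)]
scene manifold [([541.0, 43.0, 27.0], 0.67)]
scene toggle1 [([473.0, 112.0, 106.0], 0.55), ([525.0, -17.0, 105.0], 0.5)]
scene vial1 [([510.0, 167.0, 69.0], 0.64), ([379.0, 85.0, 51.0], 0.61), ([4
[... 459 characters left out ...]
0, 118.0, 7.0], 0.81)]
side gauge [([509.0, 112.0, 8.0], 0.69)]
side ball_valve [([508.0, 115.0, 6.0], 0.88), ([314.0, -6.0, 4.0], 0.54)]
side ms_handle [([312.0, -8.0, 8.0], 0.66), ([404.0, 181.0, 101.0], 0.61)]
side manifold [([508.0, 112.0, 5.0], 0.74)]
side toggle1 [([515.0, -9.0, 110.0], 0.67), ([532.0, -56.0, 107.0], 0.57), ([481.0, 77.0, 106.0], 0.41)]
side vial1 [([504.0, 169.0, 53.0], 0.76), ([435.0, -60.0, 39.0], 0.73), ([368.0, 90.0, 50.0], 0.52)]
side solvent []
side wrench [([313.0, -7.0, 4.0], 0.93)]
side ferrule_box [([317.0, 145.0, 10.0], 0.84), ([503.0, 110.0, 4.0], 0.35)]
side flowmeter [([354.0, 342.0, 29.0], 0.9), ([507.0, 115.0, 11.0], 0.44), ([322.0, 146.0, 10.0], 0.2)]
```

View pics/scene0.png

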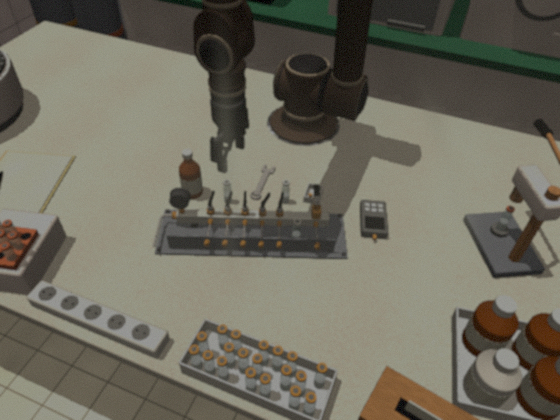

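View pics/side0.png

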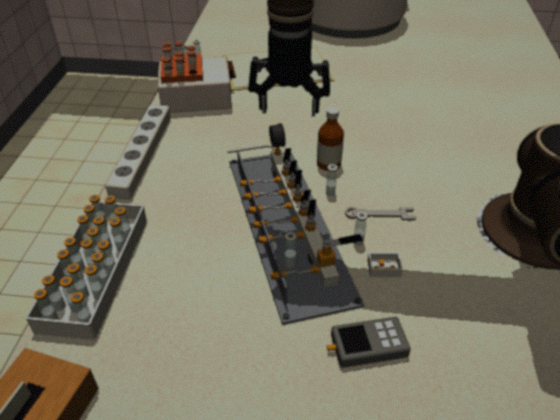

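Run:
```python
import cv2
a=cv2.imread('pics/scene0.png')[150:270,140:360]; cv2.imwrite('pics/sc_z.png',cv2.resize(a,None,fx=3.6,fy=3.6,interpolation=cv2.INTER_CUBIC))
a=cv2.imread('pics/side0.png')[110:330,220:420]; cv2.imwrite('pics/si_z.png',cv2.resize(a,None,fx=2.7,fy=2.7,interpolation=cv2.INTER_CUBIC))
```

```text
(no output)
```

View pics/sc_z.png

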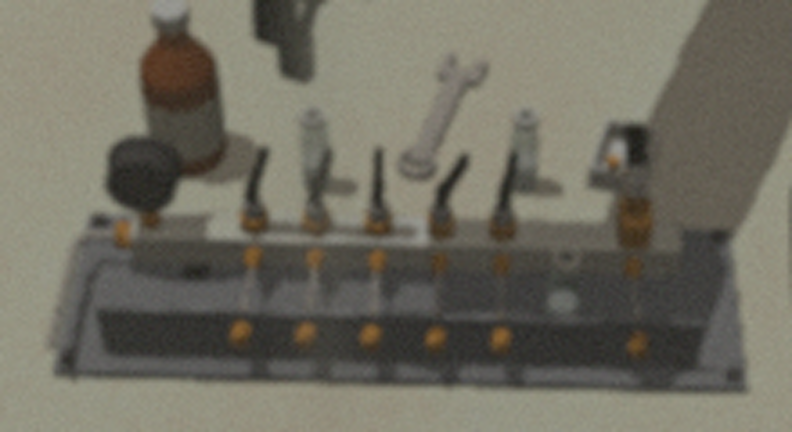

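View pics/si_z.png

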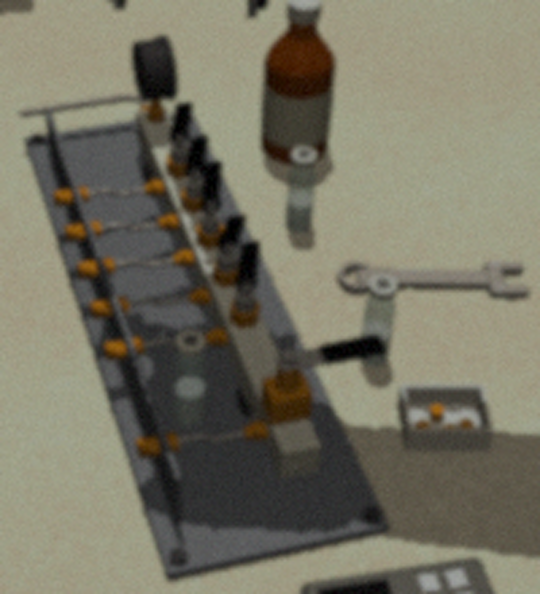

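```bash
cat > fit.py <<'E'
from h import *
from scipy.optimize import least_squares
import pickle
cs={n:viewer.camera(n) for n in('scene','side')}
pickle.dump(cs,open('cams.pkl','wb'))
o={'scene':((140,150),3.6,[(254,205),(316,208),(378,210),(441,212),(503,214)],(143,175)),
   'side':((220,110),2.7,[(179,150),(192,182),(210,216),(227,257),(244,297)],(156,70))}
L=[(0,-90+45*i,85) for i in range(5)]+[(0,-165,100)]
def T(p,P):
    c,s=np.cos(p[2]),np.sin(p[2]); P=np.array(P,float)
    return np.c_[p[0]+c*P[:,0]-s*P[:,1],p[1]+s*P[:,0]+c*P[:,1],P[:,2]]
def ob(n):
    (u,v),k,a,g=o[n]; return np.array(a+[g])/k+[u,v]
f=lambda p:np.concatenate([(proj(cs[n],T(p,L))-ob(n)).ravel() for n in cs])
r=least_squares(f,[500,20,.34],x_scale=[1,1,.01],loss='soft_l1'); p=r.x;print(p); print(np.round(f(p).reshape(-1,2),1))
np.save('pose.npy',p)
for n in cs:
    g=lambda q:(proj(cs[n],T(q,L))-ob(n)).ravel(); print(n,least_squares(g,p,x_scale=[1,1,.01],loss='soft_l1').x)
    (u,v),k,a,_=o[n]; h=(120,220) if n=='scene' else (220,200)
    im=cs[n]['img'][v:v+h[0],u:u+h[1],::-1].copy(); im=cv2.resize(im,None,fx=k,fy=k,interpolation=cv2.INTER_CUBIC)
    D=[(0,y,85) for y in (-90,-45,0,45,90)]+[(0,-165,100),(0,185,96.5),(0,185,105),(-66,185,105)]+[(sx,sy,50) for sx in(-14,14) for sy in(-200,200)]+[(88,-90,58),(88,90,58),(88,185,58)]
    for i,q in enumerate((proj(cs[n],T(p,D))-[u,v])*k): cv2.circle(im,tuple(int(round(z)) for z in q),2,(0,0,255) if i<6 else (0,255,0),-1)
    cv2.imwrite('pics/fit_'+n+'.png',im)
E
python3 fit.py
```

```text
[5.04899460e+02 2.52101013e+01 3.61990639e-01]
[[ 0.7 -3.6]
 [ 1.  -3.8]
 [ 1.4 -3.7]
 [ 1.4 -3.6]
 [ 1.8 -3.6]
 [ 1.6 -0.5]
 [-0.9 -3.2]
 [-0.3 -2.5]
 [-1.3 -1.8]
 [-1.6 -2.9]
 [-1.5 -2.8]
 [-0.7  1.4]]
scene [5.17306230e+02 2.72103538e+01 3.31193650e-01]
side [5.01840866e+02 3.25496329e+01 3.66661270e-01]
```

```bash
python3 -c "
import cv2,numpy as np
a=cv2.imread('pics/fit_scene.png');b=cv2.imread('pics/fit_side.png');print(a.shape,b.shape)
"
```

```text
(432, 792, 3) (594, 540, 3)
```

View pics/fit_scene.png

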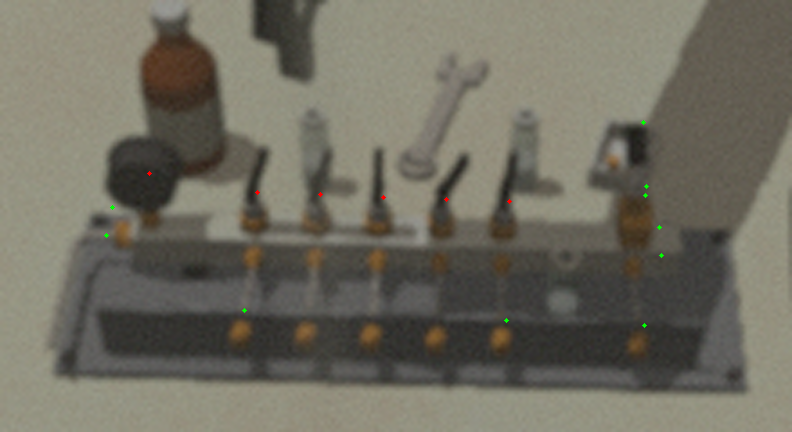

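View pics/fit_side.png

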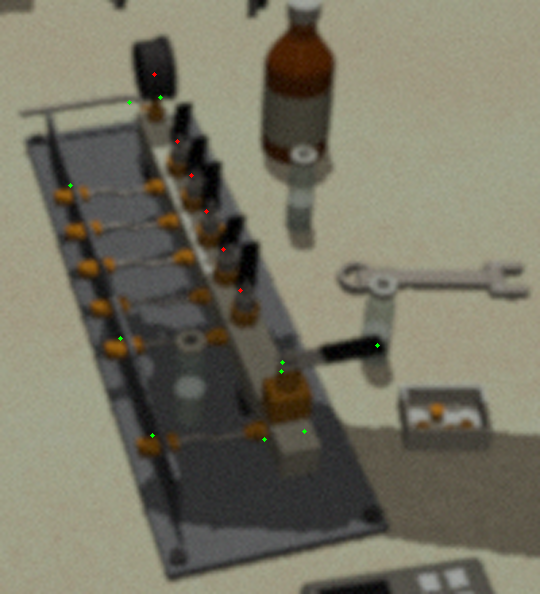

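```bash
cat > fit2.py <<'E'
from h import *
from scipy.optimize import least_squares
import pickle
cs=pickle.load(open('cams.pkl','rb'))
W={'scene':((140,150),3.6),'side':((220,110),2.7)}
def T(p,P):
    c,s=np.cos(p[2]),np.sin(p[2]); P=np.array(P,float)
    return np.c_[p[0]+c*P[:,0]-s*P[:,1],p[1]+s*P[:,0]+c*P[:,1],P[:,2]]
# levers' base pixels constrain; pivot height zl free; plate offset px,py free
lev={'scene':[(254,205),(316,208),(378,210),(441,212),(503,214)],'side':[(179,150),(192,182),(210,216),(227,257),(244,297)]}
g={'scene':(143,175),'side':(155,69)}
tip3={'scene':(378,150)}
cor={'scene':{(1,-1):(57,373),(1,1):(746,388),(-1,1):(730,235),(-1,-1):(95,218)},'side':{(1,-1):(27,140),(1,1):(170,572),(-1,1):(387,525)}}
blade={'side':(383,346)}
def res(p,full=False):
    out=[]
    for n,((u,v),k) in W.items():
        if n not in use: continue
        A=[];B=[]
        for i,q in enumerate(lev[n]): A.append((0,-90+45*i,p[3]));B.append(q)
        A.append((0,-165,100));B.append(g[n])
        for (a,b),q in cor[n].items(): A.append((p[4]+77.5*a,p[5]+245*b,8));B.append(q)
        if n in blade: A.append((-66,185,104));B.append(blade[n])
        out.append((proj(cs[n],T(p,A))-(np.array(B)/k+[u,v])))
    return out if full else np.concatenate([x.ravel() for x in out])
for use in (['scene','side'],['scene'],['side']):
    r=least_squares(res,[505,25,.35,80,20,0],x_scale=[1,1,.01,1,1,1],loss='soft_l1');p=r.x
    print(use,np.round(p,3)); 
    for x in res(p,True): print(np.round(x,1).tolist())
E
python3 fit2.py
```

```text
['scene', 'side'] [5.03437e+02 2.02580e+01 3.76000e-01 7.20410e+01 2.76790e+01 1.99680e+01]
[[-0.4, -0.6], [-0.2, -1.0], [-0.0, -1.1], [-0.1, -1.2], [0.1, -1.3], [0.1, -0.7], [-1.7, -1.2], [0.7, -0.4], [0.2, -2.2], [-1.6, -2.1]]
[[-0.6, 0.3], [0.2, 1.0], [-0.5, 1.6], [-0.5, 0.4], [-0.1, 0.4], [-0.5, 0.7], [-1.7, -0.8], [-1.8, 1.5], [0.6, 0.8], [-0.3, -2.4]]
['scene'] [5.05412e+02 2.14900e+01 3.77000e-01 7.04800e+01 2.94390e+01 2.14630e+01]
[[-0.3, 0.5], [-0.1, 0.1], [0.1, -0.0], [0.0, -0.2], [0.2, -0.3], [0.1, -0.1], [-1.2, 0.1], [1.6, 0.8], [1.0, -1.2], [-1.2, -1.0]]
['side'] [5.02463e+02 2.42770e+01 3.72000e-01 7.73740e+01 2.38930e+01 1.43460e+01]
[[-0.2, -0.5], [0.6, 0.2], [-0.2, 0.9], [-0.2, -0.3], [0.1, -0.2], [0.0, 1.7], [-0.2, -1.6], [-0.9, 0.4], [1.5, -0.0], [-0.1, -0.6]]
```

Run:
```python
from h import *
from scipy.spatial.transform import Rotation as R
s=readout.read_state(); c=viewer.camera('wrist'); save(c,'w0')
print(c['hand_eye'].round(3),c['vertical_fov'],c['cx'],c['cy'])
print(R.from_euler('xyz',s['tool_rot']).as_matrix().round(3))
```

```text
[[-1.00000e-03  9.50000e-01  3.11000e-01 -7.99580e+01]
 [-0.00000e+00 -3.11000e-01  9.50000e-01 -1.42683e+02]
 [ 1.00000e+00  1.00000e-03  0.00000e+00  3.09000e-01]
 [ 0.00000e+00  0.00000e+00  0.00000e+00  1.00000e+00]] 68.56652967568873 283.98049851023677 208.6131880619973
[[-0.  0.  1.]
 [-1. -0. -0.]
 [ 0. -1.  0.]]
```

View pics/w0.png

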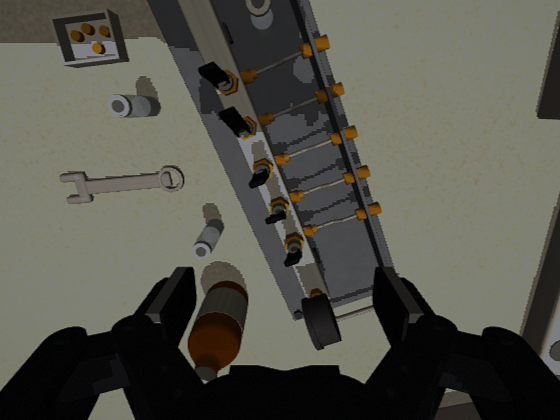

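```bash
cat >> h.py <<'E'
from scipy.spatial.transform import Rotation as R
def wproj(c,s,P):
    X=np.eye(4);X[:3,:3]=R.from_euler('xyz',s['tool_rot']).as_matrix();X[:3,3]=s['position']
    M=np.linalg.inv(X@c['hand_eye']); K=cam2(c)
    q=cv2.projectPoints(np.array(P,float).reshape(-1,1,3),cv2.Rodrigues(M[:3,:3])[0],M[:3,3],K,None)[0]
    return q.reshape(-1,2)
def cam2(c):
    f=210/np.tan(np.radians(c['vertical_fov'])/2); return np.array([[f,0,c['cx']],[0,f,c['cy']],[0,0,1.]])
def T(p,P):
    c,s=np.cos(p[2]),np.sin(p[2]); P=np.array(P,float)
    return np.c_[p[0]+c*P[:,0]-s*P[:,1],p[1]+s*P[:,0]+c*P[:,1],P[:,2]]
def overlay(c,s,p,name,win=(150,0,260,360),k=2.2):
    im=c['img'][win[1]:win[3]+100 if 0 else win[3],win[0]:,::-1].copy()
    return im
E
cat > ov.py <<'E'
from h import *
import sys
p=[float(a) for a in sys.argv[2:5]]; s=readout.read_state(); c=viewer.camera('wrist')
u,v,w,h=150,0,250,360;k=1.66 if 0 else 2.2
im=cv2.resize(c['img'][v:v+h,u:u+w,::-1],None,fx=k*1.0,fy=k*0+1.66*1.0 if 0 else k,interpolation=cv2.INTER_CUBIC)
def d(P,col):
    for q in (wproj(c,s,T(p,P))-[u,v])*k: cv2.circle(im,tuple(int(round(z)) for z in q),2,col,-1)
d([(0,y,85) for y in (-90,-45,0,45,90)],(0,0,255))
d([(0,y,50) for y in (-90,-45,0,45,90,185)],(255,0,0))
d([(0,-165,100)],(0,0,255)); d([(x,y,50) for x in(-14,14) for y in np.arange(-130,200,15)],(0,255,0))
d([(88,y,58) for y in (-90,-45,0,45,90)],(255,0,255))
cv2.imwrite('pics/'+sys.argv[1]+'.png',im[:600])
E
python3 ov.py wov1 503.5 21.5 .375
```

```text
(no output)
```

View pics/wov1.png

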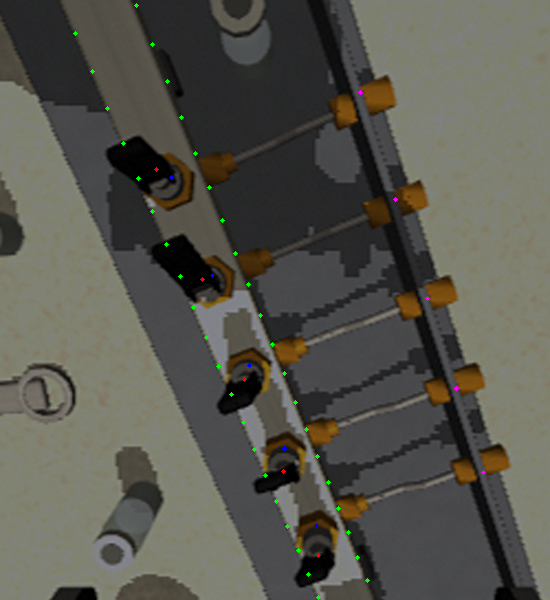

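Emit:
step_arm(deltas=[2.2,0,0.5,-0.1,4.4,0,1.1,-0.2,6.6,0,1.6,-0.3,8.6,0,2.1,-0.375,8.6,2,2.1,-0.375,8.6,4,2.1,-0.375,8.6,6,2.1,-0.375,8.6,7,2.1,-0.375,8.6,7,2.1,-0.375,8.6,7,2.1,-0.375], gripper=0)

```text
t: 2.63
position: [545.8, -85.9, 161.3]
tool_rot: [-1.572, 0.0, -1.196]
force: [0.1, 0.1, 0.4]
gripper_width: -0.002
```

```bash
cat > st.py <<'E'
from h import *
p=[503.5,21.5,.375]
s=readout.read_state(); P=s['position']; c,n=np.cos(p[2]),np.sin(p[2]); d=P-[p[0],p[1],0]
M=R.from_euler('xyz',s['tool_rot']).as_matrix()
print(s['t'],'world',P.round(1),'manifold',np.round([c*d[0]+n*d[1],-n*d[0]+c*d[1],d[2]],1),'F',s['force'].round(1),s['gripper_width'])
print('tool x in manifold',(c*M[0,0]+n*M[1,0]).round(3),(-n*M[0,0]+c*M[1,0]).round(3))
E
python3 st.py; python3 ov.py wov2 503.5 21.5 .375
python3 - <<'E'
from h import *
c=viewer.camera('side'); cv2.imwrite('pics/si1.png',cv2.resize(c['img'][80:330,220:420,::-1],None,fx=2.4,fy=2.4,interpolation=cv2.INTER_CUBIC))
E
```

```text
2.6333 world [545.8 -85.9 161.3] manifold [  -0.  -115.4  161.3] F [0.1 0.1 0.4] -0.0024661689879827186
tool x in manifold 0.0 -1.0
```

View pics/wov2.png

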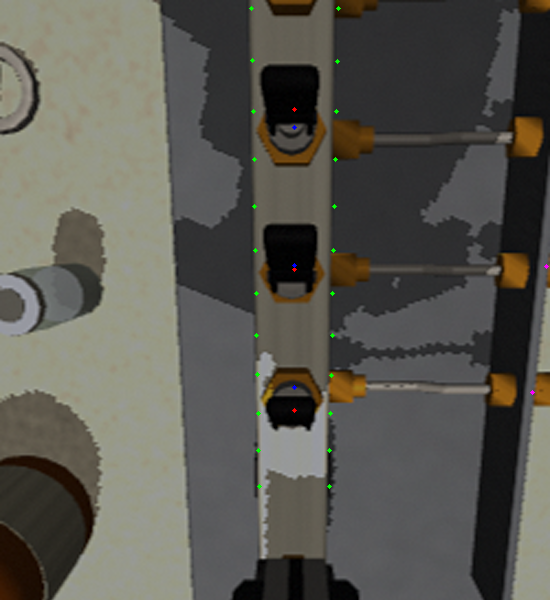

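View pics/si1.png

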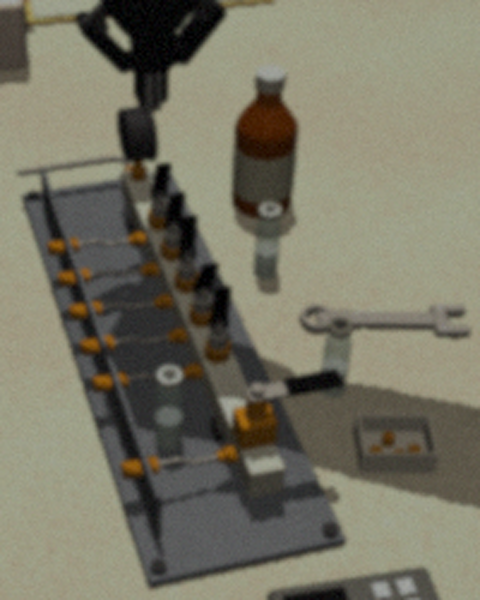

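Emit:
step_arm(deltas=[0,1.5,0,0,0,3,0,0,0,4.5,0,0,0,5.5,0,0,0,6.2,0,0,0,6.2,0,0,0,6.2,0,0], gripper=0)

```text
t: 3.32
position: [547.0, -86.0, 101.2]
tool_rot: [-1.569, -0.001, -1.195]
force: [0.8, -0.9, -0.0]
gripper_width: 0.0
```

```bash
python3 st.py
python3 - <<'E'
from h import *
c=viewer.camera('side'); cv2.imwrite('pics/si2.png',cv2.resize(c['img'][80:330,220:420,::-1],None,fx=2.4,fy=2.4,interpolation=cv2.INTER_CUBIC))
E
```

```text
3.3167 world [547.  -86.  101.2] manifold [   1.1 -115.9  101.2] F [ 0.8 -0.9 -0. ] 0.0002674765213318418
tool x in manifold 0.0 -1.0
```

View pics/si2.png

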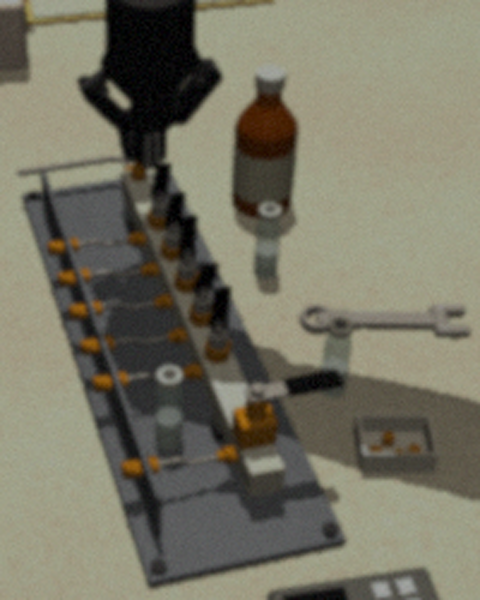

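Emit:
step_arm(deltas=[-0.5,0.3,-0.1,0,-1.2,0.3,-0.1,0,-1.9,0.3,-0.1,0,-2.6,0.3,-0.1,0,-3.3,0.3,-0.1,0,-4.0,0.3,-0.1,0,-4.7,0.3,-0.1,0,-5.4,0.3,-0.1,0,-6.1,0.3,-0.1,0], gripper=0)

```text
t: 4.12
position: [523.6, -28.9, 98.4]
tool_rot: [-1.569, -0.002, -1.195]
force: [2.5, -6.5, -0.9]
gripper_width: 0.0
```

```bash
python3 st.py
python3 - <<'E'
from h import *
c=viewer.camera('side'); cv2.imwrite('pics/si3.png',cv2.resize(c['img'][80:330,220:420,::-1],None,fx=2.4,fy=2.4,interpolation=cv2.INTER_CUBIC))
E
```

```text
4.1167 world [523.6 -28.9  98.4] manifold [  0.2 -54.3  98.4] F [ 2.5 -6.5 -0.9] 0.00027602108923178656
tool x in manifold 0.001 -1.0
```

View pics/si3.png

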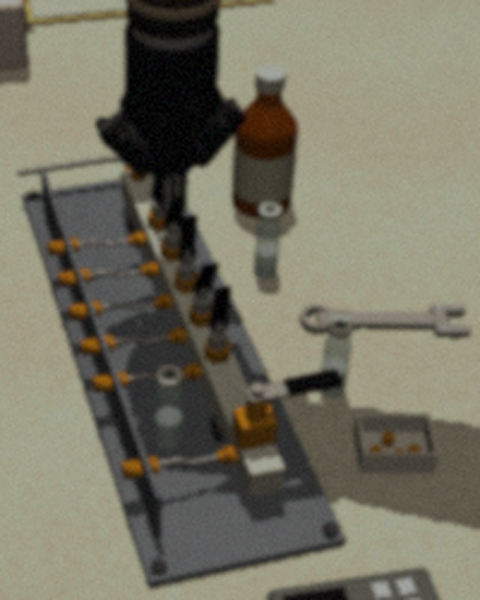

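Emit:
step_arm(deltas=[-0.7,0,0,0,-1.4,0,0,0,-2.1,0,0,0,-2.8,0,0,0,-3.5,0,0,0,-4.2,0,0,0,-4.9,0,0,0,-5.6,0,0,0,-6.3,0,0,0,-7.0,0,0,0], gripper=0)

```text
t: 5.0
position: [497.2, 37.6, 98.3]
tool_rot: [-1.569, -0.001, -1.195]
force: [0.1, -0.7, 1.2]
gripper_width: -0.002
```

```bash
python3 st.py
python3 - <<'E'
from h import *
c=viewer.camera('side'); cv2.imwrite('pics/si4.png',cv2.resize(c['img'][80:330,220:420,::-1],None,fx=2.4,fy=2.4,interpolation=cv2.INTER_CUBIC))
E
```

```text
5.0 world [497.2  37.6  98.3] manifold [-0.  17.3 98.3] F [ 0.1 -0.7  1.2] -0.0018962881616833415
tool x in manifold 0.001 -1.0
```

View pics/si4.png

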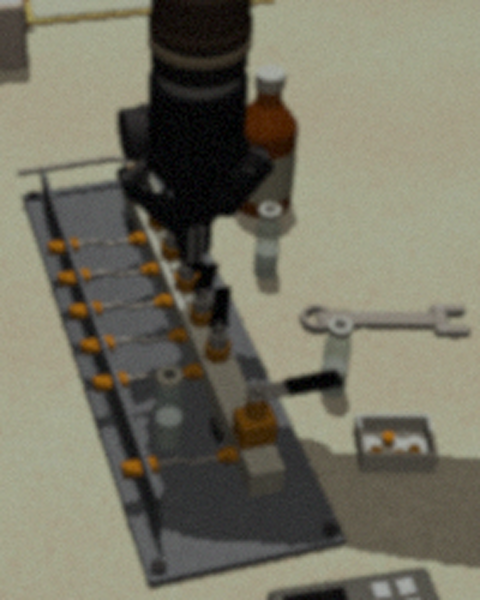

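Emit:
step_arm(deltas=[-0.7,0,0,0,-1.4,0,0,0,-2.1,0,0,0,-2.8,0,0,0,-3.5,0,0,0,-4.2,0,0,0,-4.9,0,0,0,-5.6,0,0,0,-6.3,0,0,0,-7.0,0,0,0], gripper=0)

```text
t: 5.88
position: [470.9, 103.6, 98.2]
tool_rot: [-1.569, -0.002, -1.194]
force: [2.4, -5.5, -0.1]
gripper_width: -0.0
```

```bash
python3 st.py
python3 - <<'E'
from h import *
c=viewer.camera('side'); cv2.imwrite('pics/si5.png',cv2.resize(c['img'][80:330,220:420,::-1],None,fx=2.4,fy=2.4,interpolation=cv2.INTER_CUBIC))
E
```

```text
5.8833 world [470.9 103.6  98.2] manifold [-0.3 88.3 98.2] F [ 2.4 -5.5 -0.1] -0.000331339846527896
tool x in manifold 0.002 -1.0
```

View pics/si5.png

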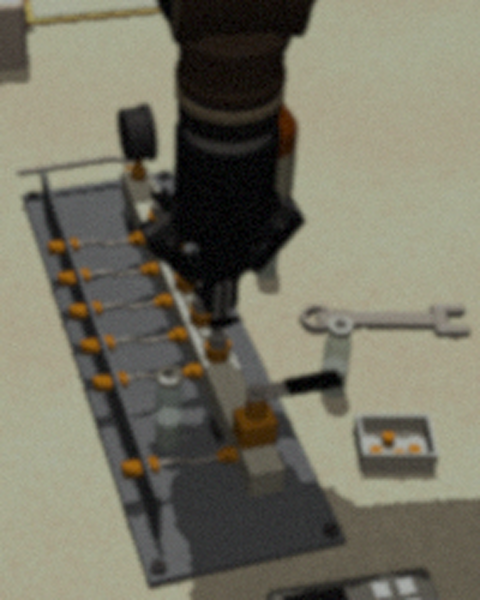

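Emit:
step_arm(deltas=[-0.6,0,0,0,-1.2,0,0,0,-1.8,0,0,0,-2.4,0,0,0,-3.0,0,0,0,-3.6,0,0,0,-3.9,0,0,0,-3.9,0,0,0], gripper=0)

```text
t: 6.6
position: [455.6, 141.7, 98.1]
tool_rot: [-1.569, 0.0, -1.192]
force: [-1.1, 0.6, 0.2]
gripper_width: 0.002
```

Emit:
step_arm(deltas=[0,-1,0,0,0,-3,0,0,0,-5,0,0,0,-8,0,0,0,-11,0,0,3,-13,0,0,6,-13,0,0,8,-13,0,0,8,-13,0,0,8,-13,0,0], gripper=0)

```text
t: 7.43
position: [485.1, 66.5, 228.5]
tool_rot: [-1.569, 0.001, -1.195]
force: [0.0, 0.0, -0.3]
gripper_width: -0.003
```

```bash
python3 st.py
python3 - <<'E'
from h import *
c=viewer.camera('side'); cv2.imwrite('pics/si6.png',cv2.resize(c['img'][80:330,220:420,::-1],None,fx=2.4,fy=2.4,interpolation=cv2.INTER_CUBIC))
c=viewer.camera('wrist'); save(c,'w6')
c=viewer.camera('scene'); cv2.imwrite('pics/sc6.png',cv2.resize(c['img'][150:270,140:360,::-1],None,fx=3.6,fy=3.6,interpolation=cv2.INTER_CUBIC))
E
```

```text
7.4333 world [485.1  66.5 228.5] manifold [ -0.6  48.6 228.5] F [ 0.   0.  -0.3] -0.003410056186796324
tool x in manifold 0.001 -1.0
```

View pics/si6.png

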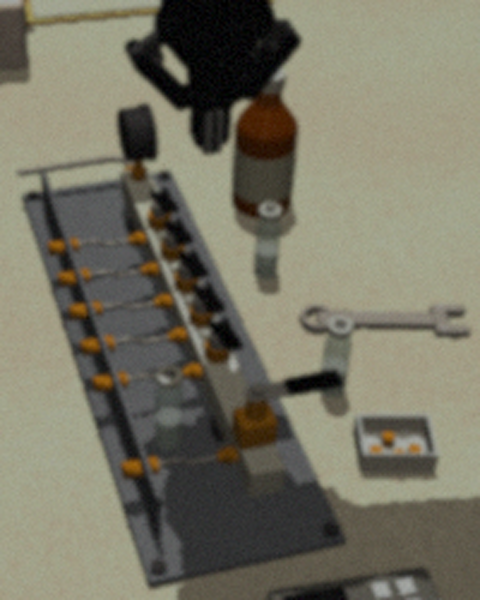

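View pics/w6.png

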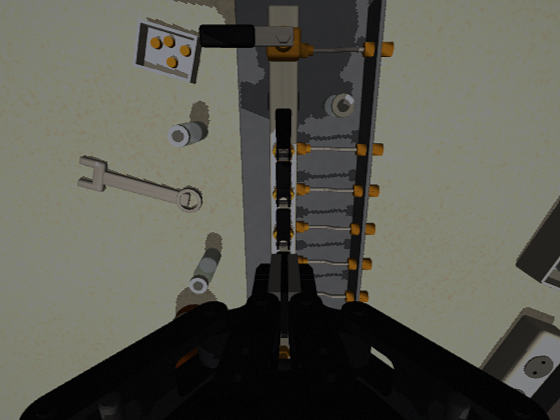

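View pics/sc6.png

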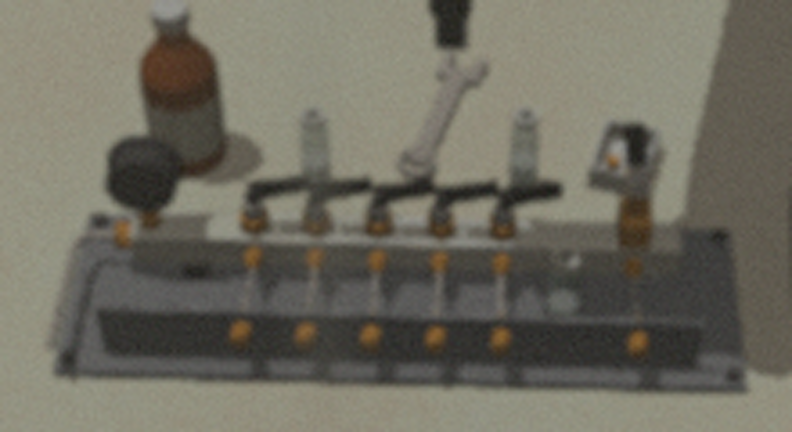

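Run:
```python
from h import *
p=[503.5,21.5,.375]; c=viewer.camera('scene'); k=7;u,v=200,185
im=cv2.resize(c['img'][v:v+45,u:u+110,::-1],None,fx=k,fy=k,interpolation=cv2.INTER_CUBIC)
for th,col in((1.15,(0,0,255)),(1.42,(0,255,0))):
  for i in range(5):
    D=[(0,-90+45*i+r*np.sin(th)+3.3*-np.cos(th)*-1*0+t*np.cos(th)*-1,85+r*np.cos(th)+t*np.sin(th)) for r,t in((0,0),(42,0))]
    q=((proj(c,T(p,D))-[u,v]+.5)*k).round().astype(int); cv2.line(im,q[0].tolist(),q[1].tolist(),col,1)
cv2.imwrite('pics/ang.png',im)
c=viewer.camera('side')
for n in ('side','scene'):
  for q in ['vial1','solvent','wrench','ferrule_box','flowmeter']:
    r=finder.search_frame(n,q); print(n,q,[(np.round(x['centre']).tolist(),round(x['confidence'],2)) for x in r[:4]])
```

```text
side vial1 [([505.0, 172.0, 50.0], 0.74), ([373.0, 88.0, 50.0], 0.64), ([436.0, -58.0, 40.0], 0.56)]
side solvent [([443.0, -155.0, 74.0], 0.82)]
side wrench [([313.0, -8.0, 6.0], 0.82)]
side ferrule_box [([319.0, 146.0, 12.0], 0.57)]
side flowmeter [([356.0, 341.0, 29.0], 0.58)]
scene vial1 [([512.0, 166.0, 68.0], 0.72), ([381.0, 85.0, 52.0], 0.48), ([446.0, -60.0, 56.0], 0.46)]
scene solvent [([460.0, -161.0, 92.0], 0.85)]
scene wrench [([326.0, -5.0, 8.0], 0.72), ([378.0, 87.0, 49.0], 0.72)]
scene ferrule_box [([324.0, 138.0, 8.0], 0.76), ([541.0, 44.0, 31.0], 0.23)]
scene flowmeter [([366.0, 327.0, 29.0], 0.67), ([541.0, 44.0, 31.0], 0.63)]
```

View pics/ang.png

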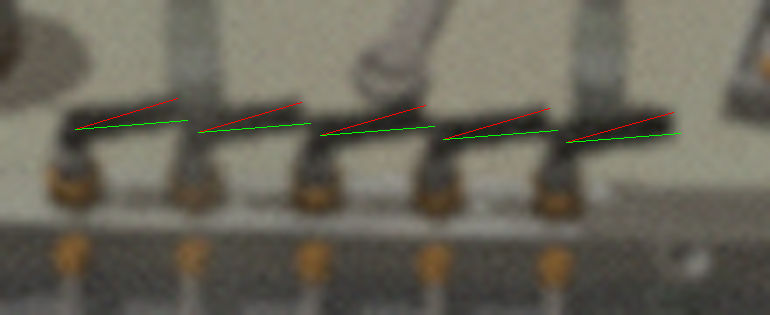

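```bash
python3 -c "
from rig import order
print(order.sign_off())"
```

```text
the job is handed in; nothing more can be done
None
```

All five toggle levers are folded down and the job is handed in. No verdict was reported.

I shut the gripper and swept the fingertips once along the row towards the ball valve. They ran about 13 mm above the lever pivots, with at most about 7 N in the force readings between moves, and then lifted clear at about 7.4 s.

**Levers:** in the last scene picture all five lie parallel and folded. The slope of lever 1 against the projected 1.15 and 1.42 rad lines gives about 1.33 rad, and the finger height predicts the same. This is an estimate from the images, with no direct reading of the joint angles. It also means the levers may sit slightly short of the 1.42 rad stop, though clear of the 1.15 rad limit.

**Ball valve:** its blade handle still points straight across the row in the last wrist and side pictures, and the fingertips stopped about 40 mm short of it.

**Loose things:** the networks put the vials, wrench, ferrule box and flow meter within about 6 mm of where they found them at the start, which is about their own error. The bottle was within 1 mm in the scene view. In the side view it was not detected at the start, so only the scene view gives a before-and-after comparison for it.

**Disagreements:** my first fit of the manifold's position was off by several pixels because I had marked the pivots too low. A second fit matched the wrist picture to about 1–2 mm, and I used that one.

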